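Clear the chopping board into its scrap tray

ROBOT

A 7-joint arm with a two-finger parallel gripper is mounted at the origin on the work surface. World frame = base frame: x ahead of the robot, y to its left, z up, the work surface at z = 0. Lengths are in mm, angles in rad, forces in N, time in s.
With the tool pointing down it reaches from about 400 to 875 mm from the base axis. Payload 4.4 kg.
Tool frame: the origin (TCP) lies on the centre line of the jaws, within the pads' length; the fingertips stand 25 mm ahead of it and the grasp point (between the pads) lies 6 mm ahead of it (ctrl.finger_overhang is the distance from the TCP to the fingertips, in mm); z points along the fingers, y is the line along which they close (so a half turn about z gives the same grasp; the last joint's range is limited). The gripper opens to 85 mm and grips with 20 to 120 N. Pads are 22 mm wide; open, the fingers measure 114 mm over their backs; the gripper's body (76 mm by 85 mm) begins 54 mm behind the grasp point. The pads swing forward as they close: fully open they stand 13 mm farther back than shut.
Start: joints at [1.081, 0.628, 0.038, 1.517, -0.027, 0.996, -0.02], TCP at [267.325, -592.499, 256.313] pointing down, gripper open.
Joint ranges: [-3.06, 3.06], [-0.37, 2.12], [-1.25, 1.32], [0.18, 2.47], [-1.1, 4.24], [0.23, 1.98], [-2.94, 2.94]. Speed limits (rad/s): [2.57, 2.57, 3.14, 3.14, 3.14, 3.14, 3.14].

INTERFACE

Orientations are given as [roll, pitch, yaw] about the fixed x, y, z axes, in that order (R = Rz(yaw) Ry(pitch) Rx(roll)).
In Python, from cell import ctrl gives the robot as it stands. The module is installed in compiled form; this text tells all that it offers.
- The arm moves only by the tool play_rows, never from a script. Its argument "targets" is a list of rows, each a list of 5 numbers: the closure, from 0 (fully open) to 1 (shut), then the shift along the tool's x, y, z in cm, then the turn about the tool's z in degrees. In form: [[gripper, dx, dy, dz, spin], ...]. A call has 1 to 10 rows; each row is the pose to reach, as a shift and turn from the pose commanded when the call began, along the tool's axes at that moment; what a row does not reach only later rows make up. A row lasts 1/10 s, in which the tool goes at most 50 mm and 8.59 degrees, less where a joint would pass 70% of its speed; a pose out of reach is approached as far as the arm can. A call with a gripper value outside its range is refused whole. The fingers move at their own pace and stop on an object; the grip force is fixed at half the most. Time passes only in rows, so rows that repeat a pose let the fingers close. It gives the time, the measured TCP pose, the force, the opening and the grip force at its end, in the units of the state.
- ctrl.read_state(): the state, without advancing time (a new reading comes with each control period).
- ctrl.get_image(name): name is "scene" or "top"; returns (picture, depth): 384x512x3 uint8, red, green, blue; 384x512 float32, mm along the optical axis (not along the pixel's ray), 0 where there is no reading.
- ctrl.calibration(name): a dict with "vfov" (degrees; the focal length in pixels is half the picture's height over the tangent of half this angle, whatever the lens; pixels are square), "cx", "cy" (the principal point, pixels), "k1" (the pictures are not rectified: a ray, as slopes to the right and down, at radius r is drawn at 1 + k1 r^2 times it, then the intrinsics apply), "extrinsics" (4x4, takes a point from camera to world coordinates). Camera axes: x right, y down, z forward; pixel columns grow to the right and rows downward; lengths in mm; the calibration is good to about 2 mm. A picture is of the moment at which its call begins. calibration takes no time and is no camera call.
- ctrl.finish_job(): hands the job in; it is judged then, once.
Trained networks look in the newest picture that a camera, given by its name, has taken for a name from the list of things; names that differ only in an ending like _2 or _b are one class to them, and where a whole thing is asked for, a point or a joint stands for the part that bears it (a point fixed in the world has none). Each returns a list of dicts, best first, with "confidence" (0 to 1); they miss things now and then, are a little off and sometimes report something else, mostly with a low value. They report only what shows in the picture. A call takes as long as a camera call.
- ctrl.search_frame(camera, name): "bbox" ([left, top, right, bottom] in pixels, round what is visible of it).
- ctrl.trace(camera, name): "pixels" (384x512 bool, what is visible of it) and "bbox" ([left, top, right, bottom] in pixels, round what is visible of it).
The state is a dict: "clock": time; "qpos": joint angles; "qd": joint speeds; "tau": joint torques, N m; "eef_pos": TCP position; "tool_rot": TCP orientation; "force": force on the tool from outside, world axes, zero at the start; "torque": the same for the moment, N m; "width": finger opening in mm; "gripper_force": force on a finger pad.
Only numpy, scipy, OpenCV 4.12 (cv2) and the standard library are available. Lean on these libraries where they do the work, as an engineer would, in place of code of your own. Each camera call takes 0.05 s, during which the arm holds its last target. There are 200 camera calls.

TASK

Clear the chopping board: pull the scrap tray under it fully out by its orange handle, push the coconut shell and the melon rind off the edge of the board into the tray without picking them up, then slide the tray fully shut with both scraps in it. Leave the small blue bowl standing where it is on the board, and do not disturb the mug, the pepper mill or the oil bottle on the counter.

Things in the scene. Friction and masses are not known exactly. Their poses are not given: they have to be found in the camera images.
- station: Chopping station, fixed to the counter: a light wooden board 350 (its x) x 260 (its y) x 22 mm whose flat top is 140 mm above the counter, carried on a side panel at each x end (12 mm thick). Origin: on the counter under the board's centre. The board's edges lie at y = +-130 mm. The scrap tray slides out from beneath the y = +130 mm edge, along the station's +y.
- tray (a joint): How far the grey scrap tray under the board is pulled out, m: 0 = fully shut (front level with the board's y = +130 mm edge), 0.18 = fully out against its stop. Slides with about 3 N of friction and stays where it is left. Starts shut or a little open.
- tray_grip (a point): Middle of the tray's orange handle: a round bar 12 mm thick and 130 mm long parallel to the station's x, its axis 55 mm out from the tray's front face and 100 mm above the counter; a 49 mm wide gap between bar and front face is open from above and below (two arms at the bar's ends, at x = +-65 mm, join it to the front). Axes parallel to the station's; it moves with the tray.
- tray_floor (a point): Centre of the scrap tray's inner floor, 13 mm above the counter, axes parallel to the station's; moves with the tray. Inside the tray measures 308 mm (x) x 230 mm (y); its side and back walls rise 71 mm and its front wall (at +y) 95 mm above this floor. The board's underside is 105 mm above this floor. Walls 5 mm.
- coconut: Scrap: half a coconut shell, a brown dome with a white rim, 88 mm in diameter and 42 mm high, cut face down on the board. Origin at mid-height on its axis (z up).
- rind: Scrap: a chunk of melon rind, green striped and arched on top, pale on the sides, flat underneath: 100 mm long (its y) x 70 mm wide (its x), 35 mm high in the middle and about 18 mm at its ends. Origin in its middle, 17 mm above its flat underside.
- bowl: Small blue ceramic bowl, 70 mm across the rim and 40 mm high, standing on the board; to be left alone. Origin: centre of its underside, z up. Coconut, rind and bowl stand side by side along the board's x, about 97 mm apart, in any order.
- mug: White mug, 80 mm across, 95 mm high, standing on the counter; to be left alone. Origin: centre of its underside.
- mill: Dark wooden pepper mill, 58 mm across, 160 mm high, standing on the counter; to be left alone. Origin: centre of its underside.
- oil: Green glass oil bottle, 64 mm across, 200 mm high, standing on the counter; to be left alone. Origin: centre of its underside.

How it is judged (in metres and radians):
On the way, in this order (a step that is already met when the one before it is completed fails the run):
1. the tray is pulled out (at least 150 of its 180 mm) (value of joint tray above 0.15 m), for 0.2 s.
2. coconut shell and rind both lie in the tray (x of coconut in the frame of tray_floor between -0.15 and 0.15 m and y of coconut in the frame of tray_floor between -0.115 and 0.115 m and z of coconut in the frame of tray_floor between 0 and 0.085 m and x of rind in the frame of tray_floor between -0.15 and 0.15 m and y of rind in the frame of tray_floor between -0.115 and 0.115 m and z of rind in the frame of tray_floor between 0 and 0.085 m), for 0.2 s.
At the end, for the whole second after the job is handed in: The tray is shut to within 12 mm, the coconut shell and the rind lie at rest inside it, the blue bowl stands upright on the board within 25 mm of where it was, and the mug, mill and bottle are within 30 mm of where they were (all of step 2 and value of joint tray below 0.012 m and linear speed of each of coconut, rind below 0.03 m/s and distance of bowl from where it was at the start of the episode below 0.025 m and angle between bowl's own z axis and vertical below 0.15 rad and distance of each of mug, mill, oil from where it was at the start of the episode below 0.03 m); the robot touches nothing.
It fails at once if a scrap is picked up: its middle rises more than 30 mm above where it lay on the board (height (world z) of coconut above 0.191 m or height (world z) of rind above 0.187 m).
It fails at once if the blue bowl is shifted more than 25 mm or tipped (distance of bowl from where it was at the start of the episode above 0.025 m or angle between bowl's own z axis and vertical above 0.35 rad).
It fails at once if the white mug is shifted more than 30 mm or knocked over (distance of mug from where it was at the start of the episode above 0.03 m or angle between mug's own z axis and vertical above 0.35 rad).
It fails at once if the pepper mill is shifted more than 30 mm or knocked over (distance of mill from where it was at the start of the episode above 0.03 m or angle between mill's own z axis and vertical above 0.35 rad).
It fails at once if the oil bottle is shifted more than 30 mm or knocked over (distance of oil from where it was at the start of the episode above 0.03 m or angle between oil's own z axis and vertical above 0.35 rad).
It also fails if it takes over 69 s, if anything falls off the work surface, if the arm or the gripper's body presses on something with over 40 N, if the wrist force passes 120 N, or if a joint passes its speed limit or range.

## Working session

There is one attempt and no reset: what is moved stays moved. The work goes in short steps, Python scripts to look and compute and a tool call to move; the robot and the scene stay as the last step left them, time stands still between calls to the robot, and variables do not carry over. Pictures are saved under pics/ and viewed, at most 10 in all, crops included, and the job is handed in when it is done.

Besides the shell and the picture viewer there is one more tool, called after ">>>" as name(argument=value, ...) on one line, values as JSON. play_rows: Moves the arm, as the interface text tells. Its arguments: {"type":"object","properties":{"targets":{"type":"array"}},"required":["targets"]}

```bash
mkdir -p pics; cat > h.py <<'E'
import numpy as np, cv2
from cell import ctrl
def cloud(cam,depth):
    c=ctrl.calibration(cam); H,W=depth.shape
    f=H/2/np.tan(np.radians(c["vfov"])/2)
    K=np.array([[f,0,c["cx"]],[0,f,c["cy"]],[0,0,1.]])
    u,v=np.meshgrid(np.arange(W),np.arange(H))
    p=cv2.undistortPoints(np.stack([u,v],-1).reshape(-1,1,2).astype(float),K,np.array([c["k1"],0,0,0.])).reshape(H,W,2)
    P=np.concatenate([p*depth[...,None],depth[...,None]],-1)
    E=np.array(c["extrinsics"])
    P=P@E[:3,:3].T+E[:3,3]; P[depth<=0]=np.nan
    return P
E
python3 - <<'E'
from h import *
ims=[]
for cam in("top","scene"):
    im,d=ctrl.get_image(cam); P=cloud(cam,d); np.savez(f"{cam}.npz",im=im,P=P); ims.append(im)
    cv2.imwrite(f"pics/{cam}0.png",im[...,::-1])
    for n in("station","tray","tray_grip","coconut","rind","bowl","mug","mill","oil"):
        for r in ctrl.trace(cam,n)[:2]:
            q=P[r["pixels"]]; q=q[~np.isnan(q[:,0])]
            if len(q): print(cam,n,round(r["confidence"],2),np.round(r["bbox"]),len(q),np.round(np.median(q,0)),np.round(np.percentile(q,2,0)),np.round(np.percentile(q,98,0)))
print(ctrl.read_state())
E
```

```text
top station 0.83 [223. 137. 311. 235.] 5497 [ 561. -105.  140.] [ 388. -259.    4.] [730.  56. 148.]
top tray 0.54 [225. 171. 240. 209.] 148 [585.  56. 106.] [479.   5.   2.] [632.  71. 116.]
top tray 0.16 [222. 140. 314. 235.] 5223 [ 561. -101.  140.] [ 391. -256.  104.] [727.  56. 146.]
top tray_grip 0.78 [230. 169. 246. 205.] 148 [507.  56. 106.] [475.   1.  92.] [613.  67. 113.]
top coconut 0.57 [279. 198. 301. 220.] 419 [ 464. -166.  172.] [ 424. -207.  147.] [ 502. -129.  184.]
top rind 0.78 [260. 175. 289. 194.] 500 [ 557. -118.  171.] [ 523. -168.  157.] [592. -70. 179.]
top bowl 0.77 [272. 150. 289. 167.] 239 [ 660. -144.  159.] [ 628. -171.  143.] [ 685. -111.  181.]
top bowl 0.2 [227. 173. 245. 223.] 191 [557.  48. 105.] [437.  -3.  -1.] [632.  71. 112.]
top mug 0.81 [113. 206. 140. 230.] 457 [451. 486.  38.] [403. 435.   0.] [488. 513.  97.]
top mill 0.54 [124. 164. 144. 175.] 218 [621. 428. 107.] [603. 416.  26.] [642. 449. 160.]
top oil 0.54 [358. 193. 387. 212.] 353 [ 499. -495.  129.] [ 472. -526.   14.] [ 530. -480.  202.]
scene tray 0.48 [247. 166. 278. 198.] 164 [5
[... 818 characters left out ...]
06. -134.  182.]
{'clock': 1.0, 'qpos': array([ 1.08120096,  0.62838011,  0.03851079,  1.51740835, -0.02699514,
        0.99627596, -0.01995823]), 'qd': array([ 0.00020225, -0.00016923,  0.00155393, -0.00071634, -0.00078071,
       -0.00082258,  0.00087983]), 'tau': array([ 9.68271015e-04, -5.63290322e+01,  1.22581176e+00, -1.93788636e+01,
        1.08682978e-02,  1.50481159e-03, -5.00257909e-05]), 'eef_pos': array([ 267.31969318, -592.50677544,  256.32384227]), 'tool_rot': array([ 3.14154643e+00, -2.76270706e-05,  4.23805853e-01]), 'force': array([ 0.27988955, -0.58551878, -0.14481225]), 'torque': array([0.03779969, 0.01637071, 0.02284639]), 'gripper_force': 0.0, 'width': 85.00572933233242}
```

```bash
python3 - <<'E'
from h import *
B=[];Hh=[]
for cam in("top","scene"):
    D=np.load(cam+".npz");P=D["P"];im=D["im"].astype(int)
    m=(abs(P[...,2]-140)<6)&(P[...,0]>340)&(P[...,0]<780)&(P[...,1]>-330)&(P[...,1]<100)
    r=cv2.minAreaRect(P[m][:,:2].astype(np.float32)); print(cam,m.sum(),r,np.round(cv2.boxPoints(r)))
    o=(im[...,0]>150)&(im[...,0]-im[...,2]>90)&(P[...,2]>85)&(P[...,2]<125)&(abs(P[...,0]-550)<150)
    q=P[o]; print("orange",len(q)); 
    if len(q):print(np.round(np.median(q,0)),cv2.minAreaRect(q[:,:2].astype(np.float32)), np.polyfit(q[:,0],q[:,1],1))
a=np.load("top.npz")["im"][110:260,80:420]; b=np.load("scene.npz")["im"][90:280,100:400]
a=cv2.resize(a,(680,300));b=cv2.resize(b,(474,300))
c=np.zeros((600,680,3),np.uint8);c[:300]=a;c[300:,:474]=b
cv2.imwrite("pics/a.png",c[...,::-1])
E
```

```text
top 4881 ((559.0748901367188, -127.2047119140625), (350.0541687011719, 260.2437744140625), 4.910454273223877) [[ 374.  -13.]
 [ 396. -272.]
 [ 745. -242.]
 [ 722.   17.]]
orange 184
[542.  59. 105.] ((544.3947143554688, 39.29555892944336), (142.5575408935547, 60.62409591674805), 3.4276840686798096) [ 0.06766515 13.53633233]
scene 4737 ((560.0245971679688, -129.46649169921875), (351.4150695800781, 260.28387451171875), 5.055164813995361) [[ 374.  -15.]
 [ 396. -275.]
 [ 747. -244.]
 [ 724.   16.]]
orange 164
[546.  56. 103.] ((544.9992065429688, 38.437530517578125), (141.84153747558594, 59.46837615966797), 4.956742763519287) [0.08593709 1.33963423]
```

View pics/a.png

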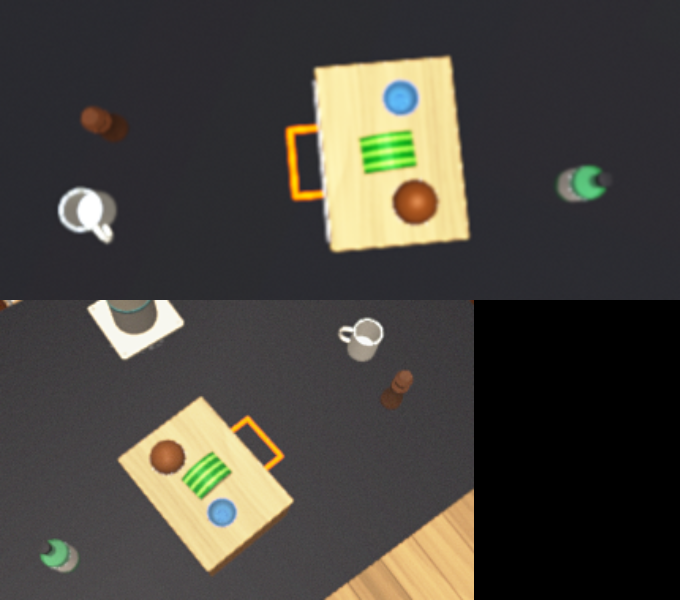

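The top view (upper half) shows the orange handle on the board's left edge (world +y), about px (300,160). On the board the bowl is at (400,97), the rind at (388,152) and the coconut at (415,202). The mug, mill and oil bottle are well away from it.

```bash
cat >> h.py <<'E'
C=np.array([559.5,-128.]); YAW=0.087
ex=np.array([np.cos(YAW),np.sin(YAW)]); ey=np.array([-ex[1],ex[0]])
def W(sx,sy): return C+sx*ex+sy*ey
def S(p): d=np.asarray(p)[...,:2]-C; return np.stack([d@ex,d@ey],-1)
def go(xy,z,yaw,start=None):
    "tool-frame shift cm and spin deg from current (or given pos,yaw) pose"
    s=ctrl.read_state(); p=s["eef_pos"]; y0=s["tool_rot"][2]
    if start: p,y0=np.array(start[0]),start[1]
    d=np.array([*xy,z])-p
    tx=np.array([np.cos(y0),np.sin(y0)]);ty=np.array([np.sin(y0),-np.cos(y0)])
    sp=-np.degrees((yaw-y0+np.pi)%(2*np.pi)-np.pi)
    return np.round([d[:2]@tx/10,d[:2]@ty/10,-d[2]/10,sp],2)
E
python3 - <<'E'
from h import *
t=W(0,186); print(t, go(t,256,YAW), ctrl.finger_overhang)
for n in("top","scene"):
    D=np.load(n+".npz");P=D["P"];im=D["im"].astype(int)
    s=S(P[...,:2]);z=P[...,2]
    for k,(a,b) in dict(coco=(-150,-50),rind=(-45,48),bowl=(50,145)).items():
        m=(z>146)&(z<200)&(s[...,0]>a)&(s[...,0]<b)&(abs(s[...,1])<130)
        print(n,k,cv2.minAreaRect(s[m].astype(np.float32)),np.round(np.percentile(s[m],[1,99],axis=0)).tolist())
    o=(im[...,0]>150)&(im[...,0]-im[...,2]>90)&(z>90)&(z<125)&(abs(s[...,0])<80)&(s[...,1]>165)
    print("bar",np.median(s[o],0),np.percentile(s[o],[3,97],axis=0),np.median(z[o]))
E
```

```text
[543.33840587  57.29652688] [ 5.188e+01 -4.788e+01  3.000e-02  1.930e+01] 25.0
top coco ((-98.91407775878906, -2.3981170654296875), (98.15235900878906, 242.50775146484375), 0.523528516292572) [[-140.0, -101.0], [-56.0, 97.0]]
top rind ((4.539836883544922, 16.430908203125), (200.772216796875, 85.18550109863281), 89.91849517822266) [[-37.0, -42.0], [34.0, 60.0]]
top bowl ((94.3127212524414, -2.2030563354492188), (84.50407409667969, 234.83859252929688), 4.3817644119262695) [[59.0, -103.0], [135.0, 93.0]]
bar [ -1.09242472 189.68624178] [[-68.73180905 167.18920408]
 [ 68.69014824 197.06934433]] 105.09819189813936
scene coco ((-100.85043334960938, -15.368621826171875), (84.60736846923828, 193.0401611328125), 14.153846740722656) [[-135.0, -77.0], [-56.0, 4.0]]
scene rind ((3.3532447814941406, -9.883071899414062), (74.78484344482422, 132.2978057861328), 6.491095542907715) [[-34.0, -43.0], [37.0, 56.0]]
scene bowl ((99.02477264404297, -0.1428375244140625), (246.2707061767578, 74.39930725097656), 89.31131744384766) [[64.0, -65.0], [130.0, 36.0]]
bar [  4.14101189 186.89696014] [[-67.0034379  169.69935796]
 [ 69.91059809 194.09140965]] 103.18687695034305
```

>>> play_rows(targets=[[0.45, 3.5, -3.2, 0, 3], [0.45, 7, -6.4, 0, 6], [0.45, 10.5, -9.6, 0, 9], [0.45, 14, -12.8, 0, 12], [0.45, 17.5, -16, 0, 15], [0.45, 21, -19.2, 0, 19], [0.45, 24, -22.4, 0, 19.3], [0.45, 27.5, -25.6, 0, 19.3], [0.45, 31, -28.6, 0, 19.3], [0.45, 31, -28.6, 0, 19.3]])

```text
clock: 2.0
eef_pos: [435.6, -197.3, 256.5]
tool_rot: [-3.138, -0.002, 0.099]
force: [0.4, -0.3, -0.4]
width: 47.3
gripper_force: 0.0
```

```bash
python3 -c "
from h import *
s=ctrl.read_state();print(s['eef_pos'],s['tool_rot'],s['width']);print(go(W(0,188),256,YAW))"
```

```text
[ 435.55809673 -197.29172274  256.48948471] [-3.13831826e+00 -2.39631861e-03  9.85609356e-02] 47.29688963782918
[ 13.23 -24.47   0.05   0.66]
```

>>> play_rows(targets=[[0.45, 2, -4, 0, 0.5], [0.45, 4.5, -8, 0, 0.5], [0.45, 7, -12.5, 0, 0.5], [0.45, 9, -16.5, 0, 0.5], [0.45, 11.2, -20.5, 0, 0.5], [0.45, 13.3, -24.5, 0, 0.5], [0.45, 13.3, -24.5, 0, 0.5], [0.45, 13.3, -24.5, 0, 0.5], [0.45, 13.3, -24.5, 0, 0.5]])

```text
clock: 2.9
eef_pos: [543.1, 49.5, 256.3]
tool_rot: [3.14, 0.001, 0.076]
force: [-0.6, 0.1, 0.1]
width: 46.5
gripper_force: 0.0
```

```bash
python3 -c "
from h import *
s=ctrl.read_state();print(s['eef_pos'],s['tool_rot'],s['width'],s['qd'].round(3));print(go(W(0,188),106,YAW),S(s['eef_pos']))"
```

```text
[543.14552286  49.53530962 256.25597797] [3.14048646e+00 6.31031315e-04 7.62922686e-02] 46.50175257239552 [ 0.015 -0.005  0.005  0.005 -0.004 -0.003 -0.002]
[ 0.08 -0.97 15.03 -0.61] [ -0.86652793 178.2848962 ]
```

>>> play_rows(targets=[[0.45, 0.1, -1.0, 2, -0.6], [0.45, 0.1, -1.0, 5, -0.6], [0.45, 0.1, -1.0, 8, -0.6], [0.45, 0.1, -1.0, 11, -0.6], [0.45, 0.1, -1.0, 13, -0.6], [0.45, 0.1, -1.0, 15, -0.6], [0.45, 0.1, -1.0, 15, -0.6], [0.45, 0.1, -1.0, 15, -0.6]])

```text
clock: 3.7
eef_pos: [542.5, 61.5, 105.7]
tool_rot: [-3.14, 0.003, 0.087]
force: [-1.1, 5.9, -1.2]
width: 46.8
gripper_force: 0.0
```

>>> play_rows(targets=[[0.6, 0, 0, 0, 0], [0.8, 0, 0, 0, 0], [1, 0, 0, 0, 0], [1, 0, 0, 0, 0], [1, 0, 0, 0, 0], [1, 0, 0, 0, 0], [1, 0, 0, 0, 0]])

```text
clock: 4.4
eef_pos: [543.8, 60.5, 106.9]
tool_rot: [3.141, -0.0, 0.088]
force: [-2.1, -1.2, 4.8]
width: 9.7
gripper_force: 58.6
```

>>> play_rows(targets=[[1, 0, -1, 0, 0], [1, 0, -3, 0, 0], [1, 0, -5, 0, 0], [1, 0, -7.5, 0, 0], [1, 0, -10, 0, 0], [1, 0, -12.5, 0, 0], [1, 0, -15, 0, 0], [1, 0, -16.5, 0, 0], [1, 0, -17.5, 0, 0], [1, 0, -17.5, 0, 0]])

```text
clock: 5.4
eef_pos: [528.3, 237.6, 106.9]
tool_rot: [-3.14, -0.001, 0.091]
force: [-2.0, 3.2, 5.4]
width: 10.1
gripper_force: 58.8
```

>>> play_rows(targets=[[1, 0, 0, 0, 0], [1, 0, 0, 0, 0], [1, 0, 0, 0, 0]])

```text
clock: 5.7
eef_pos: [528.4, 236.5, 106.9]
tool_rot: [-3.14, -0.001, 0.089]
force: [-1.8, 2.2, 5.7]
width: 10.0
gripper_force: 58.9
```

```bash
python3 -c "
from h import *
s=ctrl.read_state();print(s['eef_pos'],s['tool_rot'],s['force'],s['width'],S(s['eef_pos']))"
```

```text
[528.37351546 236.54625724 106.8735643 ] [-3.14031107e+00 -8.74350210e-04  8.92917909e-02] [-1.77616659  2.16650889  5.67282164] 9.99146988332419 [  0.66676975 365.87209121]
```

>>> play_rows(targets=[[0.7, 0, 0, 0, 0], [0.45, 0, 0, 0, 0], [0.45, 0, 0, 0, 0], [0.45, 0, 0, -2, 0], [0.45, 0, 0, -5, 0], [0.45, 0, 0, -9, 0], [0.45, 0, 0, -13, 0], [0.45, 0, 0, -16, 0], [0.45, 0, 0, -16, 0], [0.45, 0, 0, -16, 0]])

```text
clock: 6.7
eef_pos: [528.3, 235.4, 266.6]
tool_rot: [-3.141, -0.001, 0.088]
force: [-0.5, 0.3, -0.9]
width: 47.4
gripper_force: 0.0
```

```bash
python3 - <<'E'
from h import *
s=ctrl.read_state();print(s["eef_pos"],s["qpos"].round(2),go(W(-97,-108),256,YAW+np.pi/2))
for cam in("top","scene"):
    im,d=ctrl.get_image(cam); P=cloud(cam,d)
    for n in("coconut","rind","bowl"):
        for r in ctrl.trace(cam,n)[:1]:
            q=P[r["pixels"]]; q=q[(q[:,2]>144)]; q=S(q)
            print(cam,n,round(r["confidence"],2),np.round(np.percentile(q,[2,50,98],axis=0)).tolist())
    im=im[110:280,100:400]
    cv2.imwrite(f"pics/b_{cam}.png",cv2.resize(im,(750,425))[...,::-1])
E
```

```text
[528.31612375 235.37145228 266.58363554] [-0.55  0.52  0.13  1.71 -0.08  0.92 -1.87] [ -9.81  47.26   1.06 -89.93]
top coconut 0.82 [[-139.0, -66.0], [-100.0, -28.0], [-61.0, 7.0]]
top rind 0.87 [[-33.0, -38.0], [-1.0, 12.0], [31.0, 57.0]]
top bowl 0.85 [[67.0, -53.0], [100.0, -26.0], [126.0, 8.0]]
scene rind 0.94 [[-32.0, -40.0], [3.0, 4.0], [36.0, 51.0]]
scene bowl 0.74 [[64.0, -56.0], [91.0, -21.0], [128.0, 7.0]]
```

View pics/b_top.png

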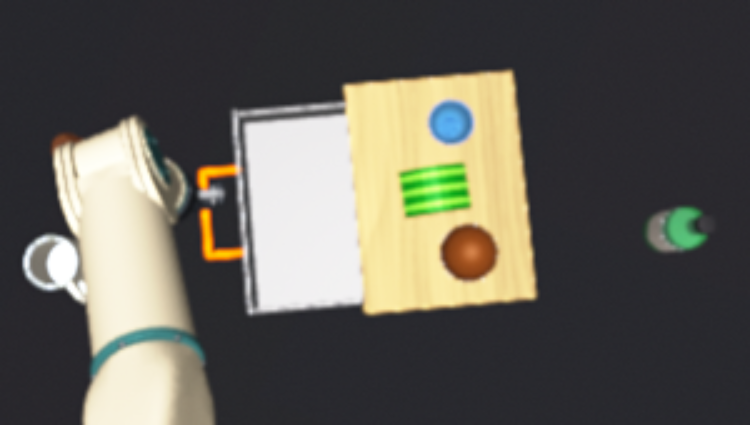

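The tray is fully out, left of the board at px (300,210). The coconut (470,252), rind (435,188) and bowl (450,122) haven't moved. Next, go behind the coconut.

>>> play_rows(targets=[[0.45, -1, 4.5, 0, -8], [0.45, -2, 9, 0, -16], [0.45, -3, 13.5, 0, -24], [0.45, -4, 18, 0, -32], [0.45, -5, 22.5, 0, -40], [0.45, -6, 27, 0, -48], [0.45, -7, 31.5, 0, -56], [0.45, -8, 36, 0, -64], [0.45, -9, 41, 0, -72], [0.45, -9.8, 45, 0, -80]])

```text
clock: 8.1
eef_pos: [469.7, -224.1, 266.2]
tool_rot: [-3.142, 0.001, 1.489]
force: [0.4, -0.6, -0.1]
width: 47.0
gripper_force: 0.0
```

>>> play_rows(targets=[[0.45, 0, 0, 0, -8], [0.45, 0, 0, 0, -10], [0.45, 0, 0, 0, -10], [0.45, 0, 0, 0, -10], [0.45, 0, 0, 0, -10]])

```text
clock: 8.6
eef_pos: [470.8, -220.1, 266.4]
tool_rot: [3.142, -0.0, 1.66]
force: [0.3, -0.2, 0.3]
width: 47.1
gripper_force: 0.0
```

```bash
python3 -c "
from h import *
s=ctrl.read_state();print(s['eef_pos'],s['tool_rot'],s['qd'].round(3),S(s['eef_pos']));print(go(W(-99,-112),168,YAW+np.pi/2))"
```

```text
[ 470.83395285 -220.06751394  266.3788576 ] [ 3.14151303e+00 -1.42635472e-04  1.66026139e+00] [ 0.002 -0.002  0.003 -0.002  0.001  0.001  0.007] [-96.33047517 -84.01508551]
[-2.8  -0.27  9.84  0.14]
```

>>> play_rows(targets=[[0.45, -1.5, -0.3, 0, 0], [0.45, -2.8, -0.3, 0, 0], [0.45, -2.8, -0.3, 3, 0], [0.45, -2.8, -0.3, 6, 0], [0.45, -2.8, -0.3, 8, 0], [0.45, -2.8, -0.3, 9, 0], [0.45, -2.8, -0.3, 9.6, 0], [0.45, -2.8, -0.3, 9.6, 0], [0.45, -2.8, -0.3, 9.6, 0]])

```text
clock: 9.5
eef_pos: [470.6, -249.9, 171.1]
tool_rot: [3.14, 0.001, 1.659]
force: [0.3, 0.3, 0.4]
width: 47.1
gripper_force: 0.0
```

>>> play_rows(targets=[[0.45, 1, 0, 0.2, 0], [0.45, 2.5, 0, 0.2, 0], [0.45, 4, 0, 0.2, 0], [0.45, 5.5, 0, 0.2, 0], [0.45, 7, 0, 0.2, 0], [0.45, 8.5, 0, 0.2, 0], [0.45, 10, 0, 0.2, 0], [0.45, 11, 0, 0.2, 0], [0.45, 12, 0, 0.2, 0], [0.45, 12, 0, 0.2, 0]])

```text
clock: 10.5
eef_pos: [459.3, -128.1, 168.3]
tool_rot: [-3.141, -0.001, 1.662]
force: [-0.4, -0.1, 0.4]
width: 47.1
gripper_force: 0.0
```

```bash
python3 - <<'E'
from h import *
s=ctrl.read_state();print(S(s["eef_pos"]))
for cam in("top","scene"):
    im,d=ctrl.get_image(cam); P=cloud(cam,d)
    for n in("coconut","rind","bowl"):
        for r in ctrl.trace(cam,n)[:1]:
            q=P[r["pixels"]]; q=q[(q[:,2]>144)]; q=S(q)
            print(cam,n,round(r["confidence"],2),np.round(np.percentile(q,[2,50,98],axis=0)).tolist())
E
```

```text
[-99.84793612   8.62968843]
top coconut 0.79 [[-140.0, 33.0], [-101.0, 63.0], [-61.0, 94.0]]
top rind 0.75 [[-37.0, -39.0], [-0.0, 13.0], [32.0, 58.0]]
top bowl 0.52 [[65.0, -54.0], [99.0, -25.0], [126.0, 8.0]]
scene coconut 0.74 [[-122.0, 30.0], [-83.0, 60.0], [-59.0, 90.0]]
scene rind 0.96 [[-32.0, -42.0], [2.0, 4.0], [35.0, 53.0]]
scene bowl 0.69 [[65.0, -53.0], [92.0, -21.0], [128.0, 6.0]]
```

>>> play_rows(targets=[[0.45, 1, 0, 0, 0], [0.45, 2.2, 0, 0, 0], [0.45, 3.4, 0, 0, 0], [0.45, 4.6, 0, 0, 0], [0.45, 5.6, 0, 0, 0], [0.45, 6.4, 0, 0, 0], [0.45, 7.2, 0, 0, 0], [0.45, 8, 0, 0, 0], [0.45, 8.8, 0, 0, 0], [0.45, 9.6, 0, 0, 0]])

```text
clock: 11.9
eef_pos: [451.0, -34.1, 168.5]
tool_rot: [3.141, 0.001, 1.659]
force: [0.0, -2.4, 3.4]
width: 47.1
gripper_force: 1.9
```

>>> play_rows(targets=[[0.45, 0.8, 0, 0, 0], [0.45, 1.6, 0, 0, 0], [0.45, 2.4, 0, 0, 0], [0.45, 2.4, 0, 0, 0], [0.45, 2.4, 0, 0, 0]])

```text
clock: 12.4
eef_pos: [448.4, -9.9, 168.1]
tool_rot: [-3.141, -0.0, 1.66]
force: [0.4, 0.2, -0.2]
width: 47.1
gripper_force: 0.0
```

```bash
python3 - <<'E'
from h import *
s=ctrl.read_state();print(S(s["eef_pos"]))
for cam in("top","scene"):
    im,d=ctrl.get_image(cam); P=cloud(cam,d)
    for n in("coconut","rind"):
        for r in ctrl.trace(cam,n)[:1]:
            q=P[r["pixels"]]; z=q[:,2]; q=S(q)
            print(cam,n,round(r["confidence"],2),np.round(np.percentile(q,[2,50,98],axis=0)).tolist(),np.percentile(z,[2,50,98]))
    cv2.imwrite(f"pics/c_{cam}.png",cv2.resize(im[110:280,100:400],(750,425))[...,::-1])
E
```

```text
[-100.4028291   127.31971743]
top coconut 0.68 [[nan, nan], [nan, nan], [nan, nan]] [nan nan nan]
top rind 0.62 [[nan, nan], [nan, nan], [nan, nan]] [nan nan nan]
scene coconut 0.52 [[-123.0, 244.0], [-82.0, 262.0], [-48.0, 286.0]] [ 48.51136156  82.78526886 100.72058356]
scene rind 0.73 [[-33.0, -42.0], [5.0, 3.0], [37.0, 54.0]] [144.12762043 168.69446971 177.4026449 ]
```

View pics/c_top.png

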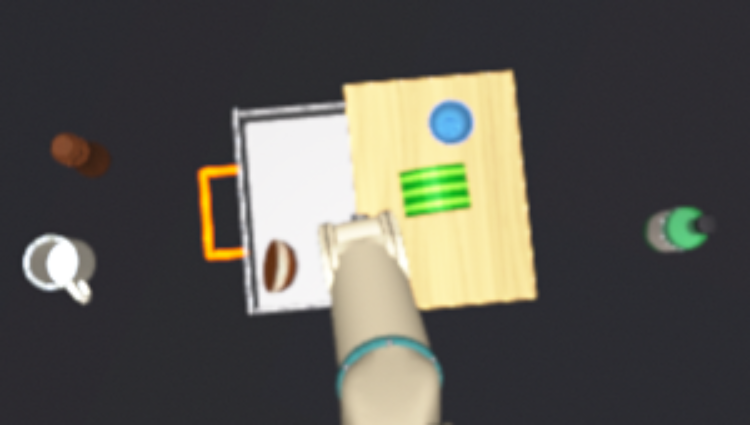

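The coconut is in the tray at px (280,265), standing on its edge, with its top about 100 mm above the counter. That fits under the board. The rind and bowl haven't moved. Next is the rind.

>>> play_rows(targets=[[0.45, 0, 0, -3, 0], [0.55, 0, 0, -6, 0], [0.55, 0, 0, -9, 0], [0.55, -4, 2, -9.5, 0], [0.55, -8, 4, -9.5, 0], [0.55, -12, 6, -9.5, 0], [0.55, -16, 8, -9.5, 0], [0.55, -20, 10, -9.5, 0], [0.55, -20.7, 10, -9.5, 0], [0.55, -20.7, 10, -9.5, 0]])

```text
clock: 13.7
eef_pos: [566.1, -209.7, 262.5]
tool_rot: [-3.14, 0.0, 1.656]
force: [-1.3, 0.6, 0.0]
width: 38.9
gripper_force: 0.0
```

>>> play_rows(targets=[[0.55, 0, 0, 0, 0], [0.55, 0, 0, 0, 0]])

```text
clock: 13.9
eef_pos: [566.3, -205.7, 263.4]
tool_rot: [-3.141, -0.001, 1.662]
force: [0.3, -0.8, 1.0]
width: 37.9
gripper_force: 0.0
```

```bash
python3 -c "
from h import *
s=ctrl.read_state();print(s['eef_pos'],s['tool_rot'],s['width'],S(s['eef_pos']));print(go(W(0,-78),168,YAW+np.pi/2))"
```

```text
[ 566.25509552 -205.69178198  263.43369489] [-3.14122898e+00 -1.11611269e-03  1.66178954e+00] 37.85958417235666 [-2.11145692e-02 -7.79848951e+01]
[-0.    0.    9.54  0.23]
```

>>> play_rows(targets=[[0.55, 0, 0, 3, 0], [0.55, 0, 0, 6, 0], [0.55, 0, 0, 8, 0], [0.55, 0, 0, 9, 0], [0.55, 0, 0, 9.5, 0], [0.55, 0, 0, 9.5, 0], [0.55, 0, 0, 9.5, 0]])

```text
clock: 14.6
eef_pos: [567.4, -207.6, 169.4]
tool_rot: [3.14, 0.001, 1.66]
force: [0.1, 0.5, 0.4]
width: 38.6
gripper_force: 0.0
```

>>> play_rows(targets=[[0.55, 0.8, 0, 0, 0], [0.55, 1.6, 0, 0, 0], [0.55, 2.6, 0, 0, 0], [0.55, 3.8, 0, 0, 0], [0.55, 5, 0, 0, 0], [0.55, 6.2, 0, 0, 0], [0.55, 7.4, 0, 0, 0], [0.55, 8.6, 0, 0, 0], [0.55, 9.5, 0, 0, 0], [0.55, 9.5, 0, 0, 0]])

```text
clock: 15.6
eef_pos: [558.1, -110.5, 168.2]
tool_rot: [-3.141, -0.002, 1.662]
force: [0.3, 0.6, -0.9]
width: 38.4
gripper_force: 0.0
```

```bash
python3 - <<'E'
from h import *
s=ctrl.read_state();print(S(s["eef_pos"]))
for cam in("top","scene"):
    im,d=ctrl.get_image(cam); P=cloud(cam,d)
    for n in("coconut","rind","bowl"):
        for r in ctrl.trace(cam,n)[:1]:
            q=P[r["pixels"]]; q=q[q[:,2]>0]; z=q[:,2]; q=S(q)
            if len(q): print(cam,n,round(r["confidence"],2),np.round(np.percentile(q,[2,50,98],axis=0)).tolist(),np.percentile(z,[2,50,98]))
E
```

```text
[ 0.08978739 17.51524268]
top coconut 0.87 [[-134.0, 181.0], [-95.0, 220.0], [-56.0, 259.0]] [45.08851874 54.77647437 63.35548068]
top rind 0.74 [[-33.0, 46.0], [2.0, 86.0], [42.0, 126.0]] [140.99253483 172.05208252 179.96014098]
top bowl 0.65 [[-154.0, 136.0], [17.0, 233.0], [154.0, 359.0]] [  7.16080891  14.4012888  107.9429084 ]
scene coconut 0.7 [[-137.0, 176.0], [-96.0, 215.0], [-56.0, 255.0]] [13.81972421 53.1458319  61.62959849]
scene rind 0.61 [[-25.0, 39.0], [15.0, 85.0], [38.0, 123.0]] [145.55313639 170.20829444 177.53573631]
scene bowl 0.79 [[63.0, -57.0], [93.0, -22.0], [127.0, 9.0]] [137.26031423 157.43510778 182.80427227]
```

>>> play_rows(targets=[[0.55, 0.8, 0, 0, 0], [0.55, 1.8, 0, 0, 0], [0.55, 2.8, 0, 0, 0], [0.55, 3.6, 0, 0, 0], [0.55, 4.2, 0, 0, 0], [0.55, 4.8, 0, 0, 0], [0.55, 5.4, 0, 0, 0], [0.55, 6, 0, 0, 0], [0.55, 6.6, 0, 0, 0], [0.55, 7.2, 0, 0, 0]])

```text
clock: 17.0
eef_pos: [552.0, -41.2, 168.5]
tool_rot: [3.141, 0.0, 1.659]
force: [0.3, -2.4, 1.2]
width: 38.4
gripper_force: 1.1
```

>>> play_rows(targets=[[0.55, 0.7, 0, 0, 0], [0.55, 1.4, 0, 0, 0], [0.55, 2.1, 0, 0, 0], [0.55, 2.8, 0, 0, 0], [0.55, 3.5, 0, 0, 0], [0.55, 4, 0, 0, 0], [0.55, 4, 0, 0, 0], [0.55, 4, 0, 0, 0]])

```text
clock: 17.8
eef_pos: [548.3, -1.5, 168.3]
tool_rot: [-3.142, 0.0, 1.66]
force: [0.8, -0.8, 0.6]
width: 38.1
gripper_force: 0.0
```

>>> play_rows(targets=[[0.55, 0, 0, -3, 0], [0.55, 0, 0, -6, 0], [0.55, 0, 0, -9.5, 0], [0.55, 0, 0, -9.5, 0]])

```text
clock: 18.2
eef_pos: [551.2, -1.9, 267.8]
tool_rot: [3.132, 0.001, 1.658]
force: [1.1, -0.9, -0.4]
width: 38.5
gripper_force: 0.0
```

```bash
python3 - <<'E'
from h import *
s=ctrl.read_state();print(S(s["eef_pos"]),s["eef_pos"],s["tool_rot"])
for cam in("top","scene"):
    im,d=ctrl.get_image(cam); P=cloud(cam,d)
    for n in("coconut","rind","bowl"):
        for r in ctrl.trace(cam,n)[:1]:
            q=P[r["pixels"]]; q=q[q[:,2]>0]; z=q[:,2]; q=S(q)
            if len(q): print(cam,n,round(r["confidence"],2),np.round(np.percentile(q,[2,50,98],axis=0)).tolist(),np.percentile(z,[2,50,98]))
    cv2.imwrite(f"pics/d_{cam}.png",cv2.resize(im[90:280,100:400],(750,475))[...,::-1])
E
```

```text
[  2.69525215 126.3025544 ] [551.2105927   -1.94094495 267.81443284] [3.13240509e+00 7.72078357e-04 1.65836909e+00]
top coconut 0.77 [[-136.0, 196.0], [-98.0, 233.0], [-60.0, 270.0]] [44.70342734 54.22829893 62.18264417]
top rind 0.57 [[-32.0, 196.0], [1.0, 233.0], [38.0, 272.0]] [14.47582737 49.95808781 58.58667315]
top bowl 0.74 [[65.0, -54.0], [99.0, -26.0], [126.0, 8.0]] [141.59173902 159.48772481 183.72671154]
scene coconut 0.52 [[-152.0, 122.0], [52.0, 263.0], [159.0, 360.0]] [  4.35072435  15.20002583 243.17196712]
scene rind 0.79 [[-27.0, 176.0], [12.0, 230.0], [39.0, 272.0]] [27.02792255 46.52571257 54.93560581]
scene bowl 0.59 [[68.0, -52.0], [93.0, -21.0], [127.0, 6.0]] [139.95259539 157.95651065 181.3854811 ]
```

View pics/d_scene.png

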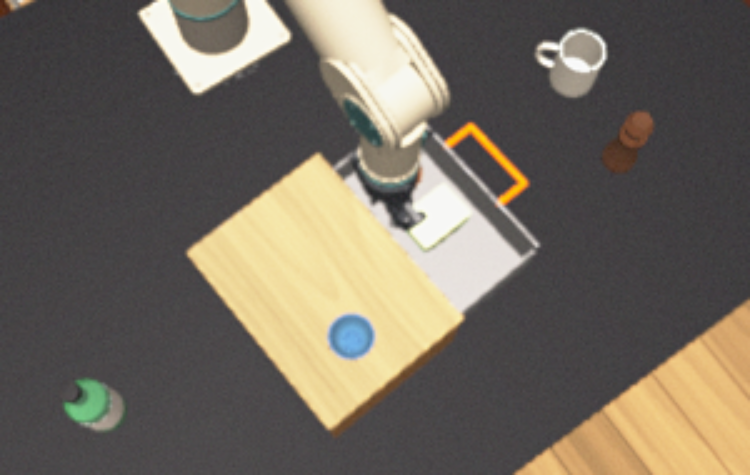

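The scene view shows the rind lying upside down in the tray at px (440,215), the coconut hidden behind the wrist, and the bowl unmoved at (350,335). The mug, mill and bottle haven't moved either. Next, shut the tray.

>>> play_rows(targets=[[0.45, 4, 0, 0, 8], [0.45, 8, 0, 0, 16], [0.45, 12, 0, 0, 24], [0.45, 16, 0, 0, 32], [0.45, 20, 0, 0, 40], [0.45, 23, 0, 0, 48], [0.45, 24, 0, 0, 56], [0.45, 24, 0, 0, 64], [0.45, 24, 0, 0, 72], [0.45, 24, 0, 0, 80]])

```text
clock: 19.6
eef_pos: [526.7, 237.7, 262.6]
tool_rot: [3.141, 0.001, 0.258]
force: [-0.0, -1.2, 0.5]
width: 47.1
gripper_force: 0.0
```

>>> play_rows(targets=[[0.45, 0, 0, 0, 8], [0.45, 0, 0, 0, 10], [0.45, 0, 0, 0, 10], [0.45, 0, 0, 0, 10]])

```text
clock: 20.0
eef_pos: [527.0, 237.6, 263.1]
tool_rot: [3.141, 0.0, 0.091]
force: [0.2, -0.5, 0.6]
width: 47.2
gripper_force: 0.0
```

```bash
python3 - <<'E'
from h import *
s=ctrl.read_state();print(S(s["eef_pos"]),s["eef_pos"],s["tool_rot"],go(W(0.7,366),107,YAW))
for cam in("top","scene"):
    im,d=ctrl.get_image(cam); P=cloud(cam,d);im=im.astype(int);s=S(P[...,:2]);z=P[...,2]
    o=(im[...,0]>150)&(im[...,0]-im[...,2]>90)&(z>90)&(z<125)&(abs(s[...,0])<80)&(s[...,1]>250)
    print("bar",o.sum(),np.median(s[o],0),np.percentile(s[o],[3,97],axis=0))
    for n in("coconut","rind"):
        for r in ctrl.trace(cam,n)[:1]:
            q=P[r["pixels"]]; q=q[q[:,2]>0]; zz=q[:,2]; q=S(q)
            if len(q): print(cam,n,round(r["confidence"],2),np.round(np.percentile(q,[2,50,98],axis=0)).tolist(),np.percentile(zz,[2,50,98]))
E
```

```text
[ -0.64193221 367.05544115] [526.96694155 237.61141813 263.06819445] [3.14142936e+00 3.86253632e-04 9.10884561e-02] [ 0.13  0.11 15.61  0.23]
bar 163 [-16.73684056 356.62303116] [[-69.94070717 311.52165699]
 [ 68.87847841 367.80716945]]
top coconut 0.64 [[-137.0, 188.0], [-97.0, 227.0], [-56.0, 266.0]] [12.38497326 54.85357497 63.9342095 ]
top rind 0.95 [[-31.0, 180.0], [5.0, 230.0], [45.0, 278.0]] [12.12807697 47.8994598  53.8974715 ]
bar 155 [  4.11367507 354.9599544 ] [[-67.8596114  311.46556318]
 [ 70.34147983 364.04162668]]
scene coconut 0.77 [[-133.0, 186.0], [-93.0, 226.0], [-55.0, 268.0]] [38.27247146 52.60581983 61.20708353]
scene rind 0.89 [[-28.0, 176.0], [7.0, 224.0], [38.0, 272.0]] [32.01145486 46.0881561  52.91125808]
```

>>> play_rows(targets=[[0.45, 0.1, 0.4, 3, 0.2], [0.45, 0.1, 0.4, 6, 0.2], [0.45, 0.1, 0.4, 9, 0.2], [0.45, 0.1, 0.4, 12, 0.2], [0.45, 0.1, 0.4, 14, 0.2], [0.45, 0.1, 0.4, 15.6, 0.2], [0.45, 0.1, 0.4, 15.6, 0.2], [0.45, 0.1, 0.4, 15.6, 0.2]])

```text
clock: 21.1
eef_pos: [528.6, 233.6, 107.5]
tool_rot: [3.142, -0.0, 0.085]
force: [0.2, 0.8, -0.2]
width: 47.1
gripper_force: 0.0
```

>>> play_rows(targets=[[0.6, 0, 0, 0, 0], [0.8, 0, 0, 0, 0], [1, 0, 0, 0, 0], [1, 0, 0, 0, 0], [1, 0, 0, 0, 0], [1, 0, 0, 0, 0], [1, 0, 0, 0, 0]])

```text
clock: 21.8
eef_pos: [529.0, 234.2, 108.5]
tool_rot: [-3.141, -0.002, 0.085]
force: [-0.2, 1.2, 7.2]
width: 9.9
gripper_force: 58.6
```

```bash
python3 -c "
from h import *
s=ctrl.read_state();print(s['eef_pos'],s['tool_rot'],s['force'],s['width'],S(s['eef_pos']));print(go(W(0.7,185),107,YAW))"
```

```text
[529.0060555  234.16719936 108.48543319] [-3.14055787e+00 -1.75286905e-03  8.53662774e-02] [-0.23629381  1.1863356   7.15048728] 9.87139145923662 [  1.09020042 363.44706961]
[-1.000e-02  1.784e+01  1.500e-01 -9.000e-02]
```

Gripped. I'll push it in gently, finishing at low speed.

>>> play_rows(targets=[[1, 0, 0.6, 0, 0], [1, 0, 1.6, 0, 0], [1, 0, 3, 0, 0], [1, 0, 4.6, 0, 0], [1, 0, 6.2, 0, 0], [1, 0, 7.8, 0, 0], [1, 0, 9.4, 0, 0], [1, 0, 11, 0, 0], [1, 0, 12.4, 0, 0], [1, 0, 13.6, 0, 0]])

```text
clock: 22.8
eef_pos: [540.9, 98.8, 108.5]
tool_rot: [-3.14, -0.002, 0.086]
force: [-0.7, 3.0, 6.4]
width: 9.9
gripper_force: 58.8
```

>>> play_rows(targets=[[1, 0, 0.8, 0, 0], [1, 0, 1.6, 0, 0], [1, 0, 2.4, 0, 0], [1, 0, 3, 0, 0], [1, 0, 3.5, 0, 0], [1, 0, 3.9, 0, 0], [1, 0, 3.9, 0, 0], [1, 0, 3.9, 0, 0], [1, 0, 3.9, 0, 0]])

```text
clock: 23.7
eef_pos: [544.3, 59.3, 108.5]
tool_rot: [-3.141, -0.003, 0.085]
force: [-0.6, -0.3, 6.3]
width: 10.0
gripper_force: 58.9
```

```bash
python3 -c "
from h import *
s=ctrl.read_state();print(s['eef_pos'],s['tool_rot'],s['force'],s['width'],S(s['eef_pos']))"
```

```text
[544.29886854  59.30522799 108.46563332] [-3.14147026e+00 -2.52875552e-03  8.51606871e-02] [-0.55490902 -0.26790988  6.31366501] 10.027777716644687 [  1.13136672 187.91764909]
```

>>> play_rows(targets=[[1, 0, 0.2, 0, 0], [1, 0, 0.4, 0, 0], [1, 0, 0.5, 0, 0], [1, 0, 0.5, 0, 0], [1, 0, 0.5, 0, 0]])

```text
clock: 24.2
eef_pos: [544.3, 59.1, 108.4]
tool_rot: [-3.136, -0.002, 0.088]
force: [-1.0, 9.9, 6.9]
width: 10.1
gripper_force: 59.0
```

>>> play_rows(targets=[[0.7, 0, -0.3, 0, 0], [0.45, 0, -0.5, 0, 0], [0.45, 0, -0.5, 0, 0], [0.45, 0, -0.5, -3, 0], [0.45, 0, -0.5, -7, 0], [0.45, 0, -0.5, -11, 0], [0.45, 0, -2, -15, 0], [0.45, 0, -6, -18, 0], [0.45, 0, -10, -18, 0], [0.45, 0, -14, -18, 0]])

```text
clock: 25.2
eef_pos: [532.3, 194.4, 288.7]
tool_rot: [-3.141, -0.003, 0.083]
force: [0.8, 0.8, -1.3]
width: 47.2
gripper_force: 0.0
```

>>> play_rows(targets=[[0.45, 0, -3, 0, 0], [0.45, 0, -3, 0, 0], [0.45, 0, -3, 0, 0]])

```text
clock: 25.5
eef_pos: [529.1, 223.4, 287.0]
tool_rot: [3.14, 0.001, 0.086]
force: [0.5, 0.8, 0.2]
width: 47.0
gripper_force: 0.0
```

```bash
python3 - <<'E'
from h import *
st=ctrl.read_state();print(st["eef_pos"],st["force"])
for cam in("top","scene"):
    im,d=ctrl.get_image(cam); P=cloud(cam,d);i=im.astype(int);s=S(P[...,:2]);z=P[...,2]
    o=(i[...,0]>150)&(i[...,0]-i[...,2]>90)&(z>90)&(z<125)&(abs(s[...,0])<80)&(s[...,1]>165)
    if o.any(): print("bar",o.sum(),np.median(s[o],0),np.percentile(s[o],[3,97],axis=0))
    for n in("bowl","mug","mill","oil"):
        for r in ctrl.trace(cam,n)[:1]:
            q=P[r["pixels"]]; q=q[q[:,2]>0]
            if len(q): print(cam,n,np.round(np.median(q,0)))
    cv2.imwrite(f"pics/e_{cam}.png",cv2.resize(im[90:280,100:400],(750,475))[...,::-1])
E
```

```text
[529.05711982 223.39777821 286.96946318] [0.47574808 0.7714146  0.15662756]
bar 133 [ -1.19574175 184.33819808] [[-68.15150566 167.19267697]
 [ 68.06275503 191.33824089]]
top mug [453. 493.  50.]
top oil [ 499. -496.  128.]
bar 112 [  0.99370895 181.30969102] [[-66.05544943 168.61587145]
 [ 69.12284104 188.05967985]]
scene bowl [ 653. -143.  159.]
scene mug [455. 472.  50.]
scene mill [634. 425.  94.]
scene oil [ 516. -503.  130.]
```

View pics/e_scene.png

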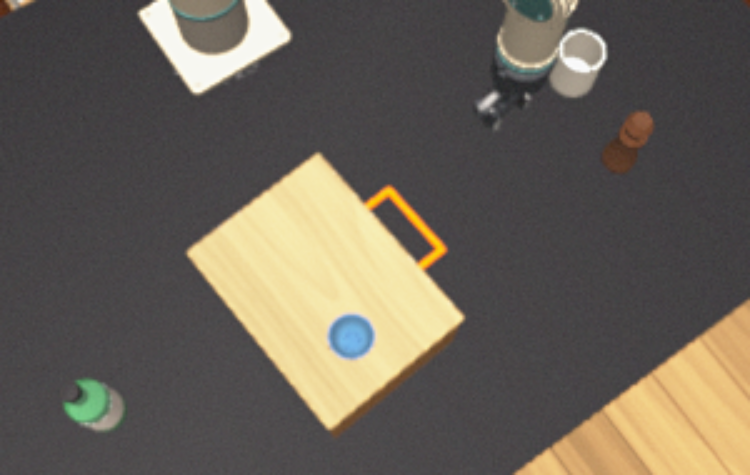

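The tray is shut: the handle at px (405,225) sits about 6 mm further in than at the start. The bowl (350,335), mug, mill and bottle are where they were, and the arm is clear of everything.

```bash
python3 -c "
from cell import ctrl
print(ctrl.finish_job())"
```

```text
the job is handed in; nothing more can be done
None
```

I pushed the coconut shell and the melon rind off the board into the tray, shut it, saw no sign that the bowl, mug, mill or bottle had moved, and handed the job in at about 26 s on the clock; no verdict came back.

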